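Let the orange film drum run back

ROBOT

A 6-joint arm with a two-finger parallel gripper is mounted at the origin on the work surface. World frame = base frame: x ahead of the robot, y to its left, z up, the work surface at z = 0. Lengths are in m, angles in rad, forces in N, time in s.
With the tool pointing down it reaches from about 0.325 to 0.775 m from the base axis. Payload 9.3 kg.
Tool frame: the origin (TCP) lies at the very end of the fingers, on their centre line; the grasp point (between the pads) lies r.grip_depth behind it (r.grip_depth is the distance from the TCP to the grasp point, in m); z points along the fingers, x is the direction in which the jaws open and shut, and the axes are right-handed (so a half turn about z gives the same grasp; the last joint's range is limited). The gripper opens to 85 mm and grips with 20 to 120 N. Pads are 22 mm wide; open, the fingers measure 114 mm over their backs; the gripper's body (76 mm by 85 mm) begins 54 mm behind the grasp point. The pads swing forward as they close: fully open they stand 13 mm farther back than shut.
Start: joints at [-1.5, 0.259, 0.021, 1.334, 0, 1.418], TCP at [0.122, -0.536, 0.231] pointing down, gripper open.
Joint ranges: [-3.04, 3.04], [-0.91, 1.82], [-1.04, 1.36], [-1.92, 1.95], [-1.52, 1.45], [-3.14, 3.14]. Speed limits (rad/s): [2.22, 2.22, 2.79, 3.14, 3.14, 3.14].

INTERFACE

Orientations are given as a rotation vector (axis times angle).
In Python, from cell import r gives the robot as it stands.
- The arm moves only by the tool play_rows, never from a script. Its argument "plan" is a list of rows, each an object of numbers: "grip": the opening, from 0 (shut) to 1 (fully open); "dx", "dy", "dz": the shift along the tool's x, y, z in mm; "rx", "ry", "rz": the turn, a rotation vector about the tool's x, y, z in rad. In form: [{"grip": .., "dx": .., "dy": .., "dz": .., "rx": .., "ry": .., "rz": ..}, ...]. A call has 1 to 8 rows; each row shifts and turns the commanded pose from where the row before left it, along the tool's axes as they then stand; what a row does not reach is not made up. A row lasts 1/8 s, in which the tool goes at most 62.5 mm and 10.7 degrees, less where a joint would pass 70% of its speed; a pose out of reach is approached as far as the arm can. A call with a gripper value outside its range is refused whole. The fingers move at their own pace and stop on an object; "force" is the grip in N (left out, the last holds). Time passes only in rows, so rows that do not move let the fingers close. It gives the time, the measured TCP pose, the force and the opening at its end, in the units of the state.
- r.observe(): the state, without advancing time (a new reading comes with each control period).
- r.camera(name): name is "scene" or "side" or "wrist"; returns (picture, depth): 400x640x3 uint8, blue, green, red; 400x640 float32, m along the optical axis (not along the pixel's ray), 0 where there is no reading.
- r.calibration(name): a dict with "fovy" (degrees; the focal length in pixels is half the picture's height over the tangent of half this angle, whatever the lens; pixels are square), "cx", "cy" (the principal point, pixels), "k1" (the pictures are not rectified: a ray, as slopes to the right and down, at radius r is drawn at 1 + k1 r^2 times it, then the intrinsics apply), "rvec" (rotation vector, rad) and "tvec" (3), from world to camera coordinates, as OpenCV has them; the wrist camera has in their place "hand_eye" (4x4, takes a point from camera to tool coordinates, whose origin is the TCP and whose axes are the tool frame's). Camera axes: x right, y down, z forward; pixel columns grow to the right and rows downward; lengths in m; the calibration is good to about 2 mm. A picture is of the moment at which its call begins: read the wrist's pose just before it. calibration takes no time and is no camera call.
- r.finish_job(): hands the job in, once; it reports no verdict.
The state is a dict: "time": time; "joint_pos": joint angles; "qd": joint speeds; "tau": joint torques, N m; "tool_pos": TCP position; "ee_rot": TCP orientation; "ft_force": force on the tool from outside, world axes, zero at the start; "wrist_torque": the same for the moment, N m; "grip_width": opening from 0.0 (shut) to 1.0 (fully open).
Only numpy, scipy, OpenCV 4.12 (cv2) and the standard library are available. Lean on these libraries where they do the work, as an engineer would, in place of code of your own. Each camera call takes 0.05 s, during which the arm holds its last target.

TASK

On the stand that carries the orange film roll, lift the yellow ratchet pawl by its black ball knob clear of the toothed wheel and hold it up until the sprung drum has turned all the way back to its stop; then let the pawl down or drop it back between the teeth. Do not lift the pawl of the blue roll's stand.

Things in the scene. Friction and masses are not known exactly. Their poses are not given: they have to be found in the camera images.
- orange_knob (a point): Centre of the black ball knob (28 mm) on the orange stand's pawl, 200 mm above the table when down; topmost thing there, free all round, on a 10 mm stem, centre 34 mm over the 10 mm wide yellow arm. Axes of the pawl: x from knob to hinge, y along the hinge axis, z up when down. The hinge axis is 125 mm ahead in x and 46 mm below in z; lifting swings the ball up and towards the hinge.
- orange_pawl (a joint): Hinge of the orange stand's pawl, rad: 0 down in the teeth, grows as the knob is lifted, limit 0.7. The nose clears the teeth above about 0.13 (knob 17 mm up); 0.35 is ample. Pawl about 0.2 kg, 2 to 5 N at the knob; falls shut by itself when let go.
- orange_drum (a joint): Drum with orange film roll (100 x 100 mm, axis level, 100 mm up) and 12-tooth wheel, rad: 0 run back to its stop (white strip on the roll faces straight up, red pin at yellow post), grows as wound. Starts 0.8 to 2.8, held by the pawl. Pawl clear, a damped spring turns it back at 0.7 to 1.2 rad/s: up to 4 s. A pawl let down early catches a tooth: lift again.
- blue_pawl (a joint): Same hinge on the other stand, to be left down. Both stands are alike but for film colour, orange or blue: dark base 180 x 200 mm, 102 mm steel ratchet wheel at the roll's +y end, pawl over the wheel. Either may be on the left; knob end towards the robot, turned up to 20 degrees.

How it is judged:
By the outcome, as a careful person would: the job done as asked, in the order asked, and still so for the second after the job is handed in, with the robot touching nothing.
It also fails if it takes over 38 s, if anything falls off the work surface, if the arm or the gripper's body presses on something with over 40 N, if the wrist force passes 120 N, or if a joint passes its speed limit or range.

## Working session

There is one attempt and no reset: what is moved stays moved. The work goes in short steps, Python scripts to look and compute and a tool call to move; the robot and the scene stay as the last step left them, time stands still between calls to the robot, and variables do not carry over. Pictures are saved under pics/ and viewed, and the job is handed in when it is done.

Besides the shell and the picture viewer there is one more tool, called as name(argument=value, ...), one argument or row to a line, values as JSON. play_rows: Moves the arm, as the interface text tells. Its arguments: {"type":"object","properties":{"plan":{"type":"array"},"force":{"type":"number"}},"required":["plan"]}

```bash
mkdir -p pics; cat > h.py <<'E'
import numpy as np, cv2
from cell import r
from scipy.spatial.transform import Rotation as R
def cal(n):
    c=r.calibration(n); f=200/np.tan(np.radians(c['fovy'])/2); return c,f
def ray(n,u,v):
    c,f=cal(n); xd=np.array([(u-c['cx'])/f,(v-c['cy'])/f]); x=xd.copy()
    for _ in range(20): x=xd/(1+c['k1']*(x@x))
    return np.array([x[0],x[1],1.])
def toworld(n,u,v,z=None,depth=None):
    c,f=cal(n); Rm=R.from_rotvec(np.ravel(c['rvec'])).as_matrix(); t=np.ravel(c['tvec'])
    d=ray(n,u,v); o=-Rm.T@t; w=Rm.T@d
    s=depth if depth is not None else (z-o[2])/w[2]
    return o+s*w
E
python3 - <<'E'
from h import *
for n in ['scene','side']:
    im,d=r.camera(n); cv2.imwrite(f'pics/{n}0.png',im); np.save(f'pics/{n}0.npy',d)
    print(r.calibration(n))
print(r.observe(), r.grip_depth)
E
```

```text
{'fovy': 44.519835817221946, 'cx': 320.68598977665266, 'cy': 192.5592960622066, 'k1': -0.11055341113960117, 'rvec': array([ 0.85183745,  2.74315585, -0.82008189]), 'tvec': array([ 0.45894673, -0.1912605 ,  1.20522082])}
{'fovy': 46.7136511093512, 'cx': 321.89388188466893, 'cy': 195.87496895637196, 'k1': -0.01820203561608759, 'rvec': array([ 0.19229522, -2.7925231 ,  1.29245192]), 'tvec': array([0.55963513, 0.15272003, 0.94350202])}
{'time': 0.1, 'joint_pos': array([-1.49955858e+00,  2.59172519e-01,  2.08338636e-02,  1.33370565e+00,
       -2.54009382e-05,  1.41819679e+00]), 'qd': array([-0.0007469 , -0.00109658,  0.0028918 ,  0.00026828,  0.00039936,
        0.00045502]), 'tau': array([ 3.55967706e-03, -5.56697989e+01,  3.45069194e+01,  1.17669741e-02,
       -2.47257085e-04,  5.90707803e-07]), 'tool_pos': array([ 0.12205513, -0.53602666,  0.23070523]), 'ee_rot': array([-2.45494133e+00,  1.95887954e+00,  1.35758329e-03]), 'ft_force': array([ 0.95591748, -0.2569439 , -0.82521708]), 'wrist_torque': array([-0.0349846 , -0.02079916,  0.03643196]), 'grip_width': 1.0018068118594194} 0.0187
```

View pics/scene0.png

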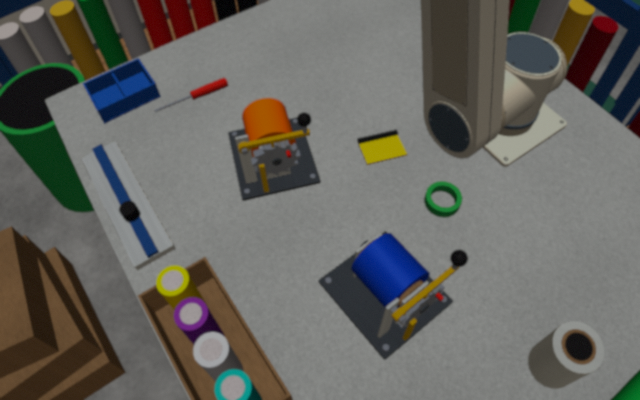

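View pics/side0.png

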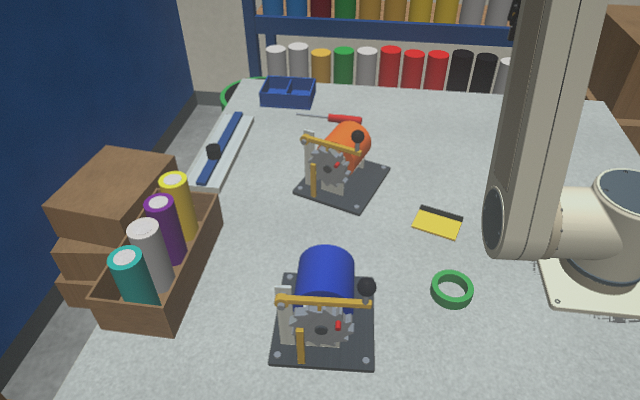

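The orange stand is the far one: its knob is at about scene (304,119) and side (358,136). Next I measure the knob and the arm direction.

```bash
python3 - <<'E'
from h import *
seeds={'scene':[(304,119),(459,258)],'side':[(358,136),(367,287)]}
L={}
for n in seeds:
    im=cv2.imread(f'pics/{n}0.png'); d=np.load(f'pics/{n}0.npy')
    m=(im.max(2)<55).astype(np.uint8)
    for k,(u,v) in enumerate(seeds[n]):
        w=np.zeros_like(m); cv2.circle(w,(u,v),13,1,-1)
        q,lab,st,ce=cv2.connectedComponentsWithStats(m&w)
        i=1+np.argmax(st[1:,4]); c=ce[i]; 
        p=toworld(n,*c,z=.2); L[n,k]=p; print(n,k,c,st[i],p, toworld(n,*c,depth=d[int(c[1]),int(c[0])]))
        # yellow arm
    hsv=cv2.cvtColor(im,cv2.COLOR_BGR2HSV)
    my=cv2.inRange(hsv,(17,130,90),(30,255,255))
    q,lab,st,ce=cv2.connectedComponentsWithStats(my)
    for i in range(1,q):
        if st[i,4]>60: print(' yel',st[i],ce[i].round(1))
def tri(k):
    A=np.zeros((3,3));b=np.zeros(3)
    for n in seeds:
        c,f=cal(n); Rm=R.from_rotvec(c['rvec']).as_matrix(); o=-Rm.T@c['tvec']; w=L[n,k]-o; w/=np.linalg.norm(w)
        P=np.eye(3)-np.outer(w,w);A+=P;b+=P@o
    return np.linalg.solve(A,b)
print(tri(0),tri(1))
for n,b in (('scene',(215,85,335,205)),('side',(285,110,400,220))):
    im=cv2.imread(f'pics/{n}0.png')[b[1]:b[3],b[0]:b[2]]
    cv2.imwrite(f'pics/{n}0c.png',cv2.resize(im,None,fx=5,fy=5,interpolation=cv2.INTER_CUBIC))
E
```

```text
scene 0 [302.07954545 121.13068182] [292 113  18  16 176] [ 0.51315957 -0.12060153  0.2       ] [ 0.51653798 -0.11476316  0.20763168]
scene 1 [458.36945813 258.31527094] [451 251  16  17 203] [0.46530393 0.26649691 0.2       ] [0.47088816 0.26892649 0.21095302]
 yel [ 50   0  25  17 303] [61.6  8. ]
 yel [569   0  26  16 313] [581.4   7.2]
 yel [238 130  66  20 437] [270.1 139. ]
 yel [359 135  48  29 898] [382.1 148.9]
 yel [155 266  35  44 597] [173.1 285.7]
 yel [392 267  63  54 520] [421.2 294.3]Traceback (most recent call last):
  File "<stdin>", line 10, in <module>
    return _wrapfunc(a, 'argmax', axis=axis, out=out, **kwds)
    return bound(*args, **kwds)
ValueError: attempt to get argmax of an empty sequence
```

```bash
cat > m.py <<'E'
from h import *
seeds={'scene':[(304,119),(459,258)],'side':[(358,136),(367,287)]}
L={}
for n in seeds:
    im=cv2.imread(f'pics/{n}0.png'); d=np.load(f'pics/{n}0.npy')
    for k,(u,v) in enumerate(seeds[n]):
        m=(im.max(2)<(55 if n=='scene' and k else 45 if n=='scene' else 75)).astype(np.uint8)
        w=np.zeros_like(m); cv2.circle(w,(u,v),13,1,-1)
        q,lab,st,ce=cv2.connectedComponentsWithStats(m&w)
        i=1+np.argmax(st[1:,4]); c=ce[i]; 
        p=toworld(n,*c,z=.2); L[n,k]=p; print(n,k,c,st[i],p, toworld(n,*c,depth=d[int(c[1]),int(c[0])]))
    hsv=cv2.cvtColor(im,cv2.COLOR_BGR2HSV)
    my=cv2.inRange(hsv,(17,130,90),(30,255,255))
    q,lab,st,ce=cv2.connectedComponentsWithStats(my)
    for i in range(1,q):
        if st[i,4]>60: print(' yel',st[i],ce[i].round(1))
def tri(k):
    A=np.zeros((3,3));b=np.zeros(3)
    for n in seeds:
        c,f=cal(n); Rm=R.from_rotvec(c['rvec']).as_matrix(); o=-Rm.T@c['tvec']; w=L[n,k]-o; w/=np.linalg.norm(w)
        P=np.eye(3)-np.outer(w,w);A+=P;b+=P@o
    return np.linalg.solve(A,b)
print(tri(0),tri(1))
E
cat > c.py <<'E'
from h import *
for n,b in (('scene',(215,85,335,205)),('side',(285,110,400,220))):
    im=cv2.imread(f'pics/{n}0.png')[b[1]:b[3],b[0]:b[2]]
    cv2.imwrite(f'pics/{n}0c.png',cv2.resize(im,None,fx=5,fy=5,interpolation=cv2.INTER_CUBIC))
E
python3 c.py; python3 m.py
```

```text
scene 0 [303.24242424 120.06060606] [298 114  12  14 132] [ 0.50982475 -0.12160706  0.2       ] [ 0.51330369 -0.11564687  0.20777659]
scene 1 [458.36945813 258.31527094] [451 251  16  17 203] [0.46530393 0.26649691 0.2       ] [0.47088816 0.26892649 0.21095302]
 yel [ 50   0  25  17 303] [61.6  8. ]
 yel [569   0  26  16 313] [581.4   7.2]
 yel [238 130  66  20 437] [270.1 139. ]
 yel [359 135  48  29 898] [382.1 148.9]
 yel [155 266  35  44 597] [173.1 285.7]
 yel [392 267  63  54 520] [421.2 294.3]
side 0 [357.41441441 136.30630631] [352 131  12  12 111] [ 0.50753928 -0.12319134  0.2       ] [ 0.50699524 -0.11181421  0.20736567]
side 1 [366.19230769 286.61888112] [357 278  19  19 286] [0.46396867 0.26608733 0.2       ] [0.46406529 0.27498862 0.21103717]
 yel [359   0  22  20 394] [369.7   9. ]
 yel [384   0  23  21 437] [394.8   9.7]
 yel [408   0  25  22 484] [419.9  10.4]
 yel [433   0  26  24 519] [445.5  11.1]
 yel [311  49  20  34 380] [320.7  61.5]
 yel [301 134  61  22 307] [332.8 144.8]
 yel [ 158  171   39   71 1022] [180.6 203.9]
 yel [412 210  50  31 881] [436.6 224.4]
 yel [275 294  97  17 781] [321.2 301. ]
 yel [296 328   8  36 231] [299.9 345. ]
[ 0.5082828  -0.12351255  0.19880824] [0.46434235 0.26591861 0.19912269]
```

View pics/scene0c.png

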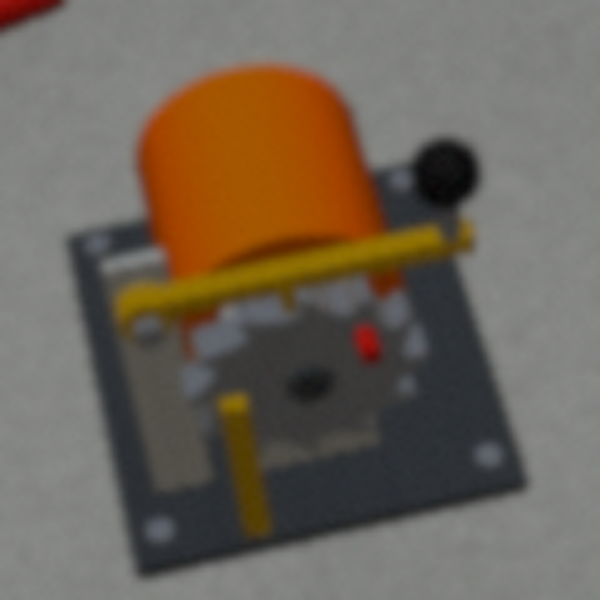

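View pics/side0c.png

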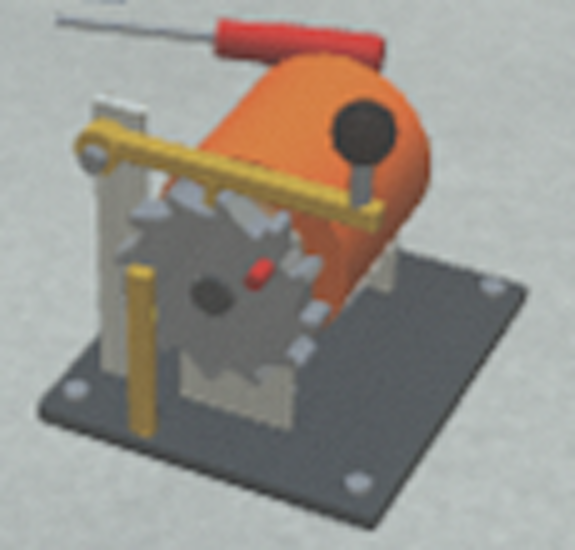

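```bash
python3 - <<'E'
from h import *
S=lambda a,b:(a/5+215-.4,b/5+85-.4)
A=toworld('scene',*S(140,573),z=.01);B=toworld('scene',*S(525,487),z=.01);C=toworld('scene',*S(70,235),z=.01)
print(A,B,C,np.linalg.norm(A-B),np.linalg.norm(A-C))
print('yaw', np.degrees(np.arctan2(*(A-B)[1::-1])), np.degrees(np.arctan2(*(A-C)[1::-1]))-90)
K=toworld('scene',*S(465,238),z=.166);H=toworld('scene',*S(132,305),z=.154);print('arm',K,H,np.degrees(np.arctan2(*(H-K)[1::-1])),np.linalg.norm(H-K))
T=lambda a,b:(a/5+285-.4,b/5+110-.4)
K=toworld('side',*T(375,212),z=.166);H=toworld('side',*T(97,145),z=.154);print('arm',K,H,np.degrees(np.arctan2(*(H-K)[1::-1])),np.linalg.norm(H-K))
A=toworld('side',*T(43,410),z=.01);B=toworld('side',*T(372,525),z=.01);C=toworld('side',*T(525,290),z=.01)
print('yaw', np.degrees(np.arctan2(*(A-B)[1::-1])), np.degrees(np.arctan2(*(B-C)[1::-1]))-90,np.linalg.norm(A-B))
s=r.observe(); print(R.from_rotvec(s['ee_rot']).as_matrix().round(4))
E
```

```text
[ 0.65958891 -0.15141814  0.01      ] [ 0.49505968 -0.0925641   0.01      ] [ 0.5929554  -0.34074019  0.01      ] 0.17473884972718398 0.20070590658704848
yaw -19.68272768418212 -19.38995509785586
arm [ 0.50499731 -0.11586772  0.166     ] [ 0.62741555 -0.17197519  0.154     ] -24.62321951473785 0.13519716169525162
arm [ 0.50070281 -0.11611578  0.166     ] [ 0.62873759 -0.16855881  0.154     ] -22.27399985148233 0.13887827240025055
yaw -20.167799531694378 -18.79900837677998 0.17478410423624346
[[ 2.220e-01 -9.751e-01 -1.000e-04]
 [-9.751e-01 -2.220e-01  1.200e-03]
 [-1.200e-03 -2.000e-04 -1.000e+00]]
```

play_rows(
  plan=[
    {"grip": 1,"dz": -10,"rz": -0.18},
    {"grip": 1,"dz": -10,"rz": -0.18},
    {"grip": 1,"dz": -10,"rz": -0.18},
    {"grip": 1,"dz": -10,"rz": -0.18},
    {"grip": 1,"dz": -10,"rz": -0.18},
    {"grip": 1,"dz": -10,"rz": -0.18},
    {"grip": 1,"dz": -10,"rz": -0.18},
    {"grip": 1,"dz": -10,"rz": -0.18},
  ],
  force=40,
)

```text
validation failed for argument at $.pl...
```

play_rows(
  plan=[
    {"grip": 1,"rz": -0.18},
    {"grip": 1,"rz": -0.18},
    {"grip": 1,"rz": -0.18},
    {"grip": 1,"rz": -0.18},
    {"grip": 1,"rz": -0.18},
    {"grip": 1,"rz": -0.18},
    {"grip": 1,"rz": -0.054},
  ],
)

```text
validation failed for argument at $.pl...
```

```bash
cat > g.py <<'E'
from h import *
import sys
def st(tx,ty,tz,yaw=70.3):
    s=r.observe(); M=R.from_rotvec(s['ee_rot']).as_matrix()
    a=np.radians(yaw); x=np.array([np.cos(a),np.sin(a),0]); z=np.array([0,0,-1.]); G=np.column_stack([x,np.cross(z,x),z])
    print('t',s['time'],'p',s['tool_pos'].round(4),'q',s['joint_pos'].round(3),'F',s['ft_force'].round(1),'g',round(s['grip_width'],3))
    print('d tool mm',(M.T@(np.array([tx,ty,tz])-s['tool_pos'])*1e3).round(1),'rot',R.from_matrix(M.T@G).as_rotvec().round(4))
if __name__=='__main__': st(*map(float,sys.argv[1:4]))
E
python3 g.py .509 -.123 .30
```

```text
t 0.1 p [ 0.1221 -0.536   0.2307] q [-1.5    0.259  0.021  1.334 -0.     1.418] F [ 1.  -0.3 -0.8] g 1.002
d tool mm [-316.9 -469.   -68.8] rot [-1.7000e-03  3.0000e-04 -2.5739e+00]
```

play_rows(
  plan=[
    {"grip": 1,"dx": 0,"dy": 0,"dz": -10,"rx": 0,"ry": 0,"rz": -0.18},
    {"grip": 1,"dx": 0,"dy": 0,"dz": -10,"rx": 0,"ry": 0,"rz": -0.18},
    {"grip": 1,"dx": 0,"dy": 0,"dz": -10,"rx": 0,"ry": 0,"rz": -0.18},
    {"grip": 1,"dx": 0,"dy": 0,"dz": -10,"rx": 0,"ry": 0,"rz": -0.18},
    {"grip": 1,"dx": 0,"dy": 0,"dz": -10,"rx": 0,"ry": 0,"rz": -0.18},
    {"grip": 1,"dx": 0,"dy": 0,"dz": -10,"rx": 0,"ry": 0,"rz": -0.18},
    {"grip": 1,"dx": 0,"dy": 0,"dz": -10,"rx": 0,"ry": 0,"rz": -0.18},
    {"grip": 1,"dx": 0,"dy": 0,"dz": 0,"rx": 0,"ry": 0,"rz": -0.18},
  ],
  force=40,
)

```text
time: 1.1
tool_pos: [0.1221, -0.5364, 0.3017]
ee_rot: [3.137, 0.155, -0.0]
ft_force: [-0.5, 0.2, -0.2]
grip_width: 1.004
```

play_rows(
  plan=[
    {"grip": 1,"dx": 0,"dy": 0,"dz": 0,"rx": 0,"ry": 0,"rz": -0.18},
    {"grip": 1,"dx": 0,"dy": 0,"dz": 0,"rx": 0,"ry": 0,"rz": -0.18},
    {"grip": 1,"dx": 0,"dy": 0,"dz": 0,"rx": 0,"ry": 0,"rz": -0.18},
    {"grip": 1,"dx": 0,"dy": 0,"dz": 0,"rx": 0,"ry": 0,"rz": -0.18},
    {"grip": 1,"dx": 0,"dy": 0,"dz": 0,"rx": 0,"ry": 0,"rz": -0.18},
    {"grip": 1,"dx": 0,"dy": 0,"dz": 0,"rx": 0,"ry": 0,"rz": -0.18},
    {"grip": 1,"dx": 0,"dy": 0,"dz": 0,"rx": 0,"ry": 0,"rz": -0.054},
  ],
)

```text
time: 1.98
tool_pos: [0.122, -0.5362, 0.3009]
ee_rot: [-2.565, -1.813, -0.001]
ft_force: [-0.1, -0.0, 0.3]
grip_width: 1.0
```

```bash
python3 g.py .509 -.123 .30
```

```text
t 1.975 p [ 0.122  -0.5362  0.3009] q [-1.5    0.25   0.184  1.506  0.    -1.159] F [-0.1 -0.   0.3] g 1.0
d tool mm [518.6 226.9   1.2] rot [-0.0003 -0.0007  0.0036]
```

play_rows(
  plan=[
    {"grip": 1,"dx": 40,"dy": 18,"dz": 0,"rx": 0,"ry": 0,"rz": 0},
    {"grip": 1,"dx": 50,"dy": 22,"dz": 0,"rx": 0,"ry": 0,"rz": 0},
    {"grip": 1,"dx": 50,"dy": 22,"dz": 0,"rx": 0,"ry": 0,"rz": 0},
    {"grip": 1,"dx": 50,"dy": 22,"dz": 0,"rx": 0,"ry": 0,"rz": 0},
    {"grip": 1,"dx": 50,"dy": 22,"dz": 0,"rx": 0,"ry": 0,"rz": 0},
    {"grip": 1,"dx": 50,"dy": 22,"dz": 0,"rx": 0,"ry": 0,"rz": 0},
    {"grip": 1,"dx": 50,"dy": 22,"dz": 0,"rx": 0,"ry": 0,"rz": 0},
    {"grip": 1,"dx": 40,"dy": 18,"dz": 0,"rx": 0,"ry": 0,"rz": 0},
  ],
)

```text
time: 2.98
tool_pos: [0.4093, -0.2333, 0.3011]
ee_rot: [-2.568, -1.81, -0.0]
ft_force: [1.1, -0.6, 0.2]
grip_width: 0.998
```

```bash
python3 g.py .509 -.123 .30
```

```text
t 2.975 p [ 0.4093 -0.2333  0.3011] q [-0.697  0.111  0.009  1.47   0.    -0.354] F [ 1.1 -0.6  0.2] g 0.998
d tool mm [137.4  56.8   1.2] rot [-0.0002 -0.0002  0.0008]
```

play_rows(
  plan=[
    {"grip": 1,"dx": 46,"dy": 19,"dz": 0,"rx": 0,"ry": 0,"rz": 0},
    {"grip": 1,"dx": 46,"dy": 19,"dz": 0,"rx": 0,"ry": 0,"rz": 0},
    {"grip": 1,"dx": 46,"dy": 19,"dz": 0,"rx": 0,"ry": 0,"rz": 0},
    {"grip": 1,"dx": 0,"dy": 0,"dz": 0,"rx": 0,"ry": 0,"rz": 0},
  ],
)

```text
time: 3.48
tool_pos: [0.5099, -0.122, 0.3004]
ee_rot: [-2.564, -1.813, 0.001]
ft_force: [0.4, 0.0, 0.5]
grip_width: 0.999
```

```bash
python3 - <<'E'
from h import *
from g import st
st(.509,-.123,.182)
im,d=r.camera('wrist'); cv2.imwrite('pics/w1.png',im); np.save('pics/w1.npy',d); print(r.calibration('wrist'))
E
```

```text
t 3.475 p [ 0.5099 -0.122   0.3004] q [-0.395  0.204  0.123  1.491  0.    -0.056] F [0.4 0.  0.5] g 0.999
d tool mm [ -1.3  -0.4 118.4] rot [-0.0013 -0.0005  0.0041]
{'fovy': 68.19532941226501, 'cx': 321.6967295299037, 'cy': 199.32620827948264, 'k1': -0.006379466283587263, 'hand_eye': array([[ 9.99999991e-01,  6.99541456e-05, -1.16997614e-04,
         5.07079743e-04],
       [-3.59352019e-05,  9.63205428e-01,  2.68766259e-01,
        -6.88162475e-02],
       [ 1.31494051e-04, -2.68766253e-01,  9.63205422e-01,
        -1.43446563e-01],
       [ 0.00000000e+00,  0.00000000e+00,  0.00000000e+00,
         1.00000000e+00]])}
```

View pics/w1.png

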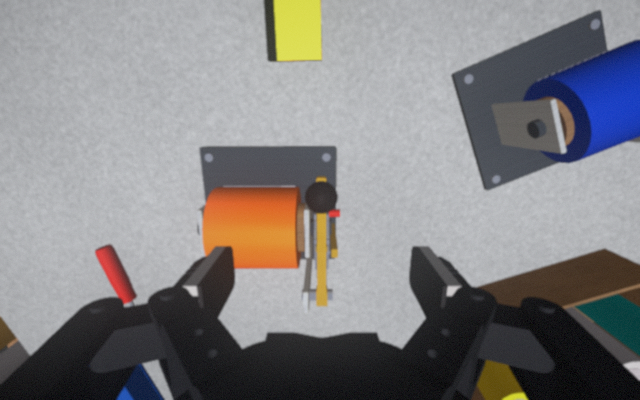

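```bash
python3 - <<'E'
from h import *
s=r.observe();M=R.from_rotvec(s['ee_rot']).as_matrix()
im=cv2.imread('pics/w1.png');m=(im.max(2)<60).astype(np.uint8)
w=np.zeros_like(m);cv2.circle(w,(320,197),18,1,-1)
q,l,stt,ce=cv2.connectedComponentsWithStats(m&w);i=1+np.argmax(stt[1:,4]);c=ce[i];print(c,stt[i])
H=r.calibration('wrist')['hand_eye'];d=H[:3,:3]@ray('wrist',*c);o=H[:3,3]
k=(s['tool_pos'][2]-.2-o[2])/d[2]; p=o+k*d; print('knob in tool mm',p*1e3, s['tool_pos']+M@p)
E
```

```text
[320.53697183 195.48591549] [305 183  31  29 568]
knob in tool mm [ -0.51366609  -4.13161526 100.57940932] [ 0.50481388 -0.12228972  0.20000593]
```

play_rows(
  plan=[
    {"grip": 1,"dx": -1,"dy": -2,"dz": 30,"rx": 0,"ry": 0,"rz": 0},
    {"grip": 1,"dx": 0,"dy": 0,"dz": 30,"rx": 0,"ry": 0,"rz": 0},
    {"grip": 1,"dx": 0,"dy": 0,"dz": 30,"rx": 0,"ry": 0,"rz": 0},
    {"grip": 1,"dx": 0,"dy": 0,"dz": 20,"rx": 0,"ry": 0,"rz": 0},
    {"grip": 1,"dx": 0,"dy": 0,"dz": 10,"rx": 0,"ry": 0,"rz": 0},
    {"grip": 0.5,"dx": 0,"dy": 0,"dz": 0,"rx": 0,"ry": 0,"rz": 0},
    {"grip": 0.5,"dx": 0,"dy": 0,"dz": 0,"rx": 0,"ry": 0,"rz": 0},
  ],
)

```text
time: 4.4
tool_pos: [0.5065, -0.1251, 0.1821]
ee_rot: [2.568, 1.808, 0.001]
ft_force: [0.1, -0.1, 0.3]
grip_width: 0.607
```

```bash
python3 - <<'E'
from h import *
from g import st
st(.509,-.123,.181)
ims=[r.camera(n)[0] for n in ('side','wrist')]
a=cv2.resize(ims[0][60:230,250:450],(600,510),interpolation=cv2.INTER_CUBIC)
cv2.imwrite('pics/s2.png',a); cv2.imwrite('pics/w2.png',ims[1])
E
```

```text
t 4.4 p [ 0.5065 -0.1251  0.1821] q [-0.403  0.229 -0.145  1.195 -0.    -0.059] F [ 0.1 -0.1  0.3] g 0.607
d tool mm [2.8 1.6 1.1] rot [ 0.0012  0.0001 -0.0003]
```

View pics/s2.png

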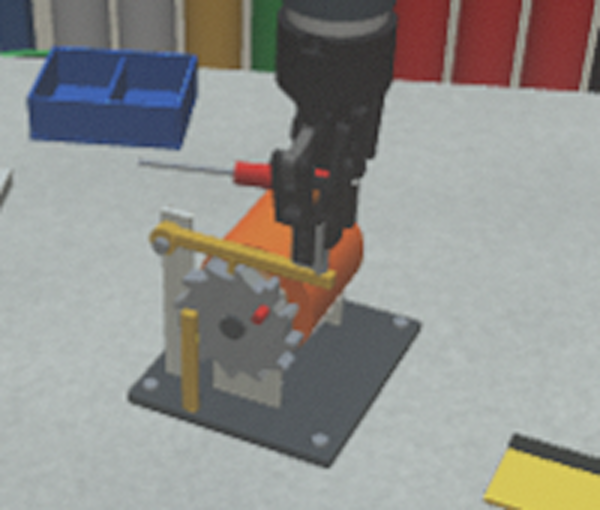

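View pics/w2.png

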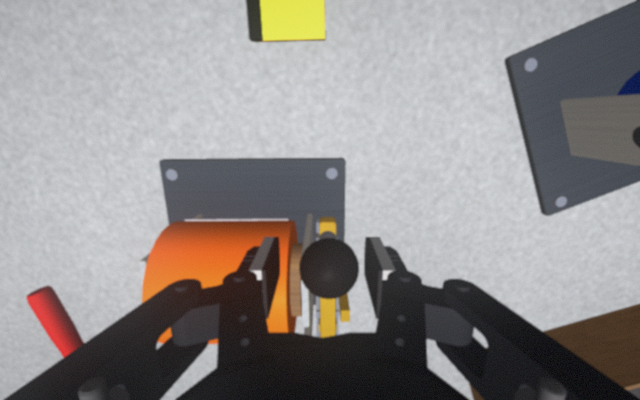

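```bash
python3 - <<'E'
from h import *
H=r.calibration('wrist')['hand_eye']; c,f=cal('wrist')
for y in (-4,-2,0,2):
    p=np.linalg.inv(H)@np.array([.003,y/1e3,-.0187,1]); print(y,p[2],f*p[0]/p[2]+c['cx'],f*p[1]/p[2]+c['cy'])
E
```

```text
-4 0.13757739504537284 327.0836120220304 261.3902403498865
-2 0.13811492835074846 327.06249077635596 265.2692403254931
0 0.13865246165612408 327.04153329802995 269.1181637823919
2 0.1391899949614997 327.020737689709 272.93735917516517
```

play_rows(
  plan=[
    {"grip": 0.5,"dx": 3.5,"dy": -1,"dz": 1,"rx": 0,"ry": 0,"rz": 0},
    {"grip": 0.5,"dx": 0,"dy": 0,"dz": 0,"rx": 0,"ry": 0,"rz": 0},
    {"grip": 0.2,"dx": 0,"dy": 0,"dz": 0,"rx": 0,"ry": 0,"rz": 0},
    {"grip": 0.2,"dx": 0,"dy": 0,"dz": 0,"rx": 0,"ry": 0,"rz": 0},
    {"grip": 0.2,"dx": 0,"dy": 0,"dz": 0,"rx": 0,"ry": 0,"rz": 0},
    {"grip": 0.2,"dx": 0,"dy": 0,"dz": 0,"rx": 0,"ry": 0,"rz": 0},
  ],
  force=35,
)

```text
time: 5.25
tool_pos: [0.5064, -0.1214, 0.1805]
ee_rot: [2.568, 1.808, -0.001]
ft_force: [-3.7, -3.8, 5.7]
grip_width: 0.302
```

play_rows(
  plan=[
    {"grip": 0.2,"dx": 0,"dy": 2.5,"dz": -6.2,"rx": 0,"ry": 0,"rz": 0},
    {"grip": 0.2,"dx": 0,"dy": 2.7,"dz": -6,"rx": 0,"ry": 0,"rz": 0},
    {"grip": 0.2,"dx": 0,"dy": 3.1,"dz": -6,"rx": 0,"ry": 0,"rz": 0},
    {"grip": 0.2,"dx": 0,"dy": 3.3,"dz": -5.7,"rx": 0,"ry": 0,"rz": 0},
    {"grip": 0.2,"dx": 0,"dy": 3.6,"dz": -5.5,"rx": 0,"ry": 0,"rz": 0},
    {"grip": 0.2,"dx": 0,"dy": 4,"dz": -5.5,"rx": 0,"ry": 0,"rz": 0},
    {"grip": 0.2,"dx": 0,"dy": 4.1,"dz": -5,"rx": 0,"ry": 0,"rz": 0},
    {"grip": 0.2,"dx": 0,"dy": 0,"dz": 0,"rx": 0,"ry": 0,"rz": 0},
  ],
)

```text
time: 6.25
tool_pos: [0.5287, -0.1292, 0.2202]
ee_rot: [2.569, 1.808, -0.0]
ft_force: [-2.1, -4.7, -2.1]
grip_width: 0.301
```

```bash
cat > look.py <<'E'
from h import *
from g import st
import sys
st(.509,-.123,.181)
im=r.camera('side')[0][60:230,250:450]; im2=r.camera('scene')[0][60:230,170:370]
cv2.imwrite(f'pics/{sys.argv[1]}.png',np.hstack([cv2.resize(i,(400,340),interpolation=cv2.INTER_CUBIC) for i in (im,im2)]))
E
python3 look.py l1
```

```text
t 6.25 p [ 0.5287 -0.1292  0.2202] q [-0.394  0.252 -0.016  1.303 -0.    -0.05 ] F [-2.1 -4.7 -2.1] g 0.301
d tool mm [ -0.8 -20.6  39.2] rot [-0.      0.0003 -0.0001]
```

View pics/l1.png

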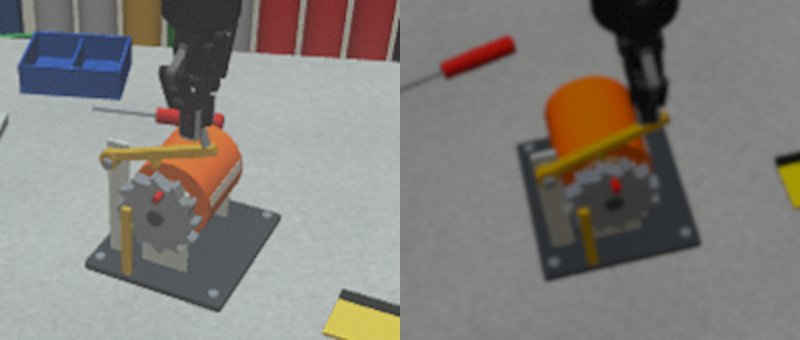

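The pawl is up and the drum is unwinding: the red pin has gone from the right of the hub to above it. I'll hold here.

play_rows(
  plan=[
    {"grip": 0.2,"dx": 0,"dy": 0,"dz": 0,"rx": 0,"ry": 0,"rz": 0},
    {"grip": 0.2,"dx": 0,"dy": 0,"dz": 0,"rx": 0,"ry": 0,"rz": 0},
    {"grip": 0.2,"dx": 0,"dy": 0,"dz": 0,"rx": 0,"ry": 0,"rz": 0},
    {"grip": 0.2,"dx": 0,"dy": 0,"dz": 0,"rx": 0,"ry": 0,"rz": 0},
    {"grip": 0.2,"dx": 0,"dy": 0,"dz": 0,"rx": 0,"ry": 0,"rz": 0},
    {"grip": 0.2,"dx": 0,"dy": 0,"dz": 0,"rx": 0,"ry": 0,"rz": 0},
    {"grip": 0.2,"dx": 0,"dy": 0,"dz": 0,"rx": 0,"ry": 0,"rz": 0},
    {"grip": 0.2,"dx": 0,"dy": 0,"dz": 0,"rx": 0,"ry": 0,"rz": 0},
  ],
)

```text
time: 7.35
tool_pos: [0.5283, -0.129, 0.2199]
ee_rot: [-2.569, -1.808, 0.001]
ft_force: [-1.6, -5.1, -3.0]
grip_width: 0.3
```

play_rows(
  plan=[
    {"grip": 0.2,"dx": 0,"dy": 0,"dz": 0,"rx": 0,"ry": 0,"rz": 0},
    {"grip": 0.2,"dx": 0,"dy": 0,"dz": 0,"rx": 0,"ry": 0,"rz": 0},
    {"grip": 0.2,"dx": 0,"dy": 0,"dz": 0,"rx": 0,"ry": 0,"rz": 0},
    {"grip": 0.2,"dx": 0,"dy": 0,"dz": 0,"rx": 0,"ry": 0,"rz": 0},
    {"grip": 0.2,"dx": 0,"dy": 0,"dz": 0,"rx": 0,"ry": 0,"rz": 0},
    {"grip": 0.2,"dx": 0,"dy": 0,"dz": 0,"rx": 0,"ry": 0,"rz": 0},
    {"grip": 0.2,"dx": 0,"dy": 0,"dz": 0,"rx": 0,"ry": 0,"rz": 0},
    {"grip": 0.2,"dx": 0,"dy": 0,"dz": 0,"rx": 0,"ry": 0,"rz": 0},
  ],
)

```text
time: 8.35
tool_pos: [0.5283, -0.129, 0.2199]
ee_rot: [-2.569, -1.808, 0.001]
ft_force: [-2.1, -5.2, -2.6]
grip_width: 0.301
```

play_rows(
  plan=[
    {"grip": 0.2,"dx": 0,"dy": 0,"dz": 0,"rx": 0,"ry": 0,"rz": 0},
    {"grip": 0.2,"dx": 0,"dy": 0,"dz": 0,"rx": 0,"ry": 0,"rz": 0},
    {"grip": 0.2,"dx": 0,"dy": 0,"dz": 0,"rx": 0,"ry": 0,"rz": 0},
    {"grip": 0.2,"dx": 0,"dy": 0,"dz": 0,"rx": 0,"ry": 0,"rz": 0},
    {"grip": 0.2,"dx": 0,"dy": 0,"dz": 0,"rx": 0,"ry": 0,"rz": 0},
    {"grip": 0.2,"dx": 0,"dy": 0,"dz": 0,"rx": 0,"ry": 0,"rz": 0},
    {"grip": 0.2,"dx": 0,"dy": 0,"dz": 0,"rx": 0,"ry": 0,"rz": 0},
    {"grip": 0.2,"dx": 0,"dy": 0,"dz": 0,"rx": 0,"ry": 0,"rz": 0},
  ],
)

```text
time: 9.35
tool_pos: [0.5283, -0.1291, 0.2199]
ee_rot: [-2.569, -1.808, 0.001]
ft_force: [-2.1, -4.7, -2.2]
grip_width: 0.299
```

```bash
python3 look.py l2
```

```text
t 9.35 p [ 0.5283 -0.1291  0.2199] q [-0.394  0.252 -0.017  1.303 -0.    -0.05 ] F [-2.1 -4.7 -2.2] g 0.299
d tool mm [ -0.8 -20.2  38.9] rot [-0.0004  0.0003 -0.0001]
```

View pics/l2.png

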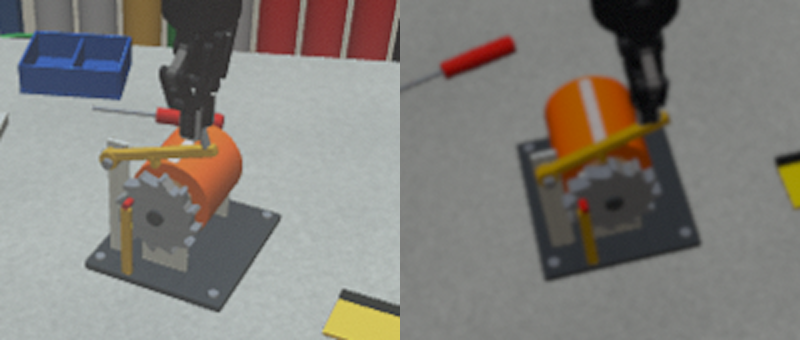

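play_rows(
  plan=[
    {"grip": 0.2,"dx": 0,"dy": 0,"dz": 0,"rx": 0,"ry": 0,"rz": 0},
    {"grip": 0.2,"dx": 0,"dy": 0,"dz": 0,"rx": 0,"ry": 0,"rz": 0},
    {"grip": 0.2,"dx": 0,"dy": 0,"dz": 0,"rx": 0,"ry": 0,"rz": 0},
    {"grip": 0.2,"dx": 0,"dy": 0,"dz": 0,"rx": 0,"ry": 0,"rz": 0},
    {"grip": 0.2,"dx": 0,"dy": 0,"dz": 0,"rx": 0,"ry": 0,"rz": 0},
    {"grip": 0.2,"dx": 0,"dy": 0,"dz": 0,"rx": 0,"ry": 0,"rz": 0},
    {"grip": 0.2,"dx": 0,"dy": 0,"dz": 0,"rx": 0,"ry": 0,"rz": 0},
    {"grip": 0.2,"dx": 0,"dy": 0,"dz": 0,"rx": 0,"ry": 0,"rz": 0},
  ],
)

```text
time: 10.45
tool_pos: [0.5283, -0.1291, 0.2199]
ee_rot: [-2.569, -1.808, 0.001]
ft_force: [-2.0, -5.2, -2.0]
grip_width: 0.305
```

```bash
python3 look.py l3
```

```text
t 10.45 p [ 0.5283 -0.1291  0.2199] q [-0.394  0.252 -0.017  1.303 -0.    -0.05 ] F [-2.  -5.2 -2. ] g 0.305
d tool mm [ -0.8 -20.2  38.9] rot [-0.0005  0.0003 -0.0001]
```

View pics/l3.png

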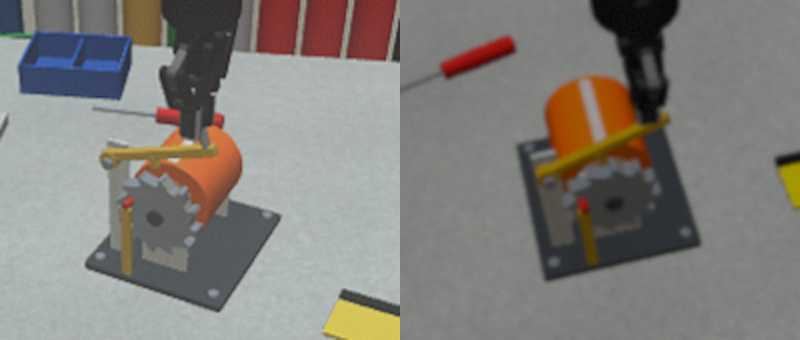

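The white strip faces up and the red pin is at the yellow post. Neither changed over the last second. Now I lower the pawl along the same arc and open.

play_rows(
  plan=[
    {"grip": 0.2,"dx": 0,"dy": -4.1,"dz": 5,"rx": 0,"ry": 0,"rz": 0},
    {"grip": 0.2,"dx": 0,"dy": -4,"dz": 5.5,"rx": 0,"ry": 0,"rz": 0},
    {"grip": 0.2,"dx": 0,"dy": -3.6,"dz": 5.5,"rx": 0,"ry": 0,"rz": 0},
    {"grip": 0.2,"dx": 0,"dy": -3.3,"dz": 5.7,"rx": 0,"ry": 0,"rz": 0},
    {"grip": 0.2,"dx": 0,"dy": -3.1,"dz": 6,"rx": 0,"ry": 0,"rz": 0},
    {"grip": 0.2,"dx": 0,"dy": -2.7,"dz": 6,"rx": 0,"ry": 0,"rz": 0},
    {"grip": 0.2,"dx": 0,"dy": -1.5,"dz": 4,"rx": 0,"ry": 0,"rz": 0},
    {"grip": 0.2,"dx": 0,"dy": 0,"dz": 0,"rx": 0,"ry": 0,"rz": 0},
  ],
)

```text
time: 11.55
tool_pos: [0.5073, -0.1217, 0.1823]
ee_rot: [2.569, 1.808, -0.001]
ft_force: [-2.7, -5.5, -0.5]
grip_width: 0.304
```

play_rows(
  plan=[
    {"grip": 0.7,"dx": 0,"dy": 0,"dz": 0,"rx": 0,"ry": 0,"rz": 0},
    {"grip": 0.7,"dx": 0,"dy": 0,"dz": 0,"rx": 0,"ry": 0,"rz": 0},
    {"grip": 0.7,"dx": 0,"dy": 0,"dz": 0,"rx": 0,"ry": 0,"rz": 0},
    {"grip": 0.7,"dx": 0,"dy": 0,"dz": 0,"rx": 0,"ry": 0,"rz": 0},
    {"grip": 0.7,"dx": 0,"dy": 0,"dz": 0,"rx": 0,"ry": 0,"rz": 0},
  ],
)

```text
time: 12.18
tool_pos: [0.5075, -0.1213, 0.1825]
ee_rot: [2.569, 1.809, 0.0]
ft_force: [-0.3, 0.9, -0.6]
grip_width: 0.701
```

```bash
python3 - <<'E'
from h import *
from g import st
st(.509,-.123,.181)
cv2.imwrite('pics/w3.png',r.camera('wrist')[0])
E
```

```text
t 12.175 p [ 0.5075 -0.1213  0.1825] q [-0.396  0.23  -0.143  1.198  0.    -0.052] F [-0.3  0.9 -0.6] g 0.701
d tool mm [-1.1  2.   1.5] rot [ 0.0001 -0.0001  0.0001]
```

View pics/w3.png

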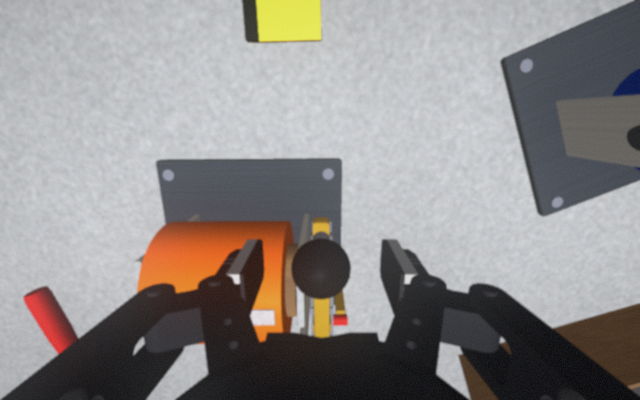

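The ball at (321,268) sits free between the open pads. I retreat straight up.

play_rows(
  plan=[
    {"grip": 0.7,"dx": 0,"dy": 0,"dz": -10,"rx": 0,"ry": 0,"rz": 0},
    {"grip": 0.7,"dx": 0,"dy": 0,"dz": -20,"rx": 0,"ry": 0,"rz": 0},
    {"grip": 0.7,"dx": 0,"dy": 0,"dz": -30,"rx": 0,"ry": 0,"rz": 0},
    {"grip": 0.7,"dx": 0,"dy": 0,"dz": -30,"rx": 0,"ry": 0,"rz": 0},
    {"grip": 0.7,"dx": 0,"dy": 0,"dz": -20,"rx": 0,"ry": 0,"rz": 0},
    {"grip": 0.7,"dx": 0,"dy": 0,"dz": 0,"rx": 0,"ry": 0,"rz": 0},
    {"grip": 0.7,"dx": 0,"dy": 0,"dz": 0,"rx": 0,"ry": 0,"rz": 0},
  ],
)

```text
time: 13.1
tool_pos: [0.5073, -0.1213, 0.2919]
ee_rot: [-2.568, -1.808, 0.001]
ft_force: [0.2, 0.1, -0.1]
grip_width: 0.696
```

```bash
python3 look.py l4
```

```text
t 13.1 p [ 0.5073 -0.1213  0.2919] q [-0.396  0.2    0.095  1.467  0.    -0.052] F [ 0.2  0.1 -0.1] g 0.696
d tool mm [ -1.    2.3 110.9] rot [-0.0007 -0.0001  0.    ]
```

View pics/l4.png

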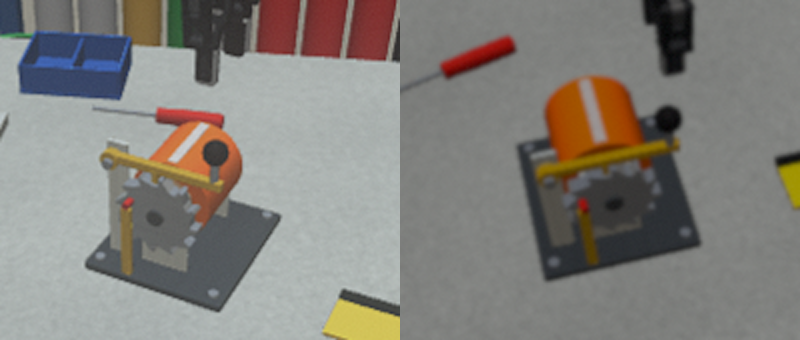

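```bash
python3 -c "
from cell import r
print(r.finish_job())"
```

```text
the job is handed in; nothing more can be done
None
```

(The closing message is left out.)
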